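# Pop open the battery hatch of the bobbin winder

### The arm

A 6-joint arm with a two-finger parallel gripper is mounted at the origin on the work surface. World frame = base frame: x ahead of the robot, y to its left, z up, the work surface at z = 0. Lengths are in m, angles in rad, forces in N, time in s.
With the tool pointing down it reaches from about 0.3 to 0.75 m from the base axis. Payload 8.5 kg.
Tool frame: the origin (TCP) lies at the very end of the fingers, on their centre line; the grasp point (between the pads) lies 19 mm behind it; z points along the fingers, y is the line along which they close (so a half turn about z gives the same grasp; the last joint's range is limited). The gripper opens to 88 mm and grips with 3 to 60 N. Pads are 18 mm wide; open, the fingers measure 123 mm over their backs; the gripper's body (75 mm by 187 mm) begins 45 mm behind the grasp point.
Start: joints at [1.039, 0.381, 1.297, -0, 1.464, -0.215], TCP at [0.171, 0.523, 0.239] pointing down, gripper open.
Joint ranges: [-3.11, 3.11], [-0.89, 2.33], [0.22, 2.48], [-1.42, 4.56], [0.17, 2.85], [-2.88, 2.88]. Speed limits (rad/s): [2.39, 2.39, 3.14, 3.14, 3.14, 3.14].

### API

Orientations are given as [roll, pitch, yaw] about the fixed x, y, z axes, in that order (R = Rz(yaw) Ry(pitch) Rx(roll)).
In Python, from rig import robot gives the robot as it stands.
- The arm moves only by the tool step_arm, never from a script. Its arguments are lists of equal length, an entry for each row: "travel": the shift along the tool's x, y, z as a fraction of full scale, a list of three; "delta_rot": the turn, a rotation vector about the tool's x, y, z as a fraction of full scale, a list of three. In form: {"travel": [[dx, dy, dz], ...], "delta_rot": [[rx, ry, rz], ...]}. A call has 1 to 8 rows; each row is the pose to reach, as a shift and turn from the pose commanded when the call began, along the tool's axes at that moment; what a row does not reach only later rows make up. Full scale, the value 1, is 500 mm for a shift and 30 degrees for a turn. A row lasts 1/12 s, in which the tool goes at most 41.7 mm and 7.16 degrees, less where a joint would pass 70% of its speed; a pose out of reach is approached as far as the arm can. A call with a number of a shift or a turn outside -1 to 1 is refused whole. A call with a gripper value outside its range is refused whole. "jaw" is the closure, from 0 (fully open) to 1 (shut), set as the call begins (left out, the last holds). The fingers move at their own pace and stop on an object; "newtons" is the grip in N (left out, the last holds). Time passes only in rows, so rows that repeat a pose let the fingers close. It gives the time, the measured TCP pose, the force, the opening and the grip force at its end, in the units of the state.
- robot.state(): the state, without advancing time (a new reading comes with each control period).
- robot.snapshot(name): name is "side" or "top"; returns a dict with "pixels" (384x512x3 uint8, blue, green, red), "fx", "fy", "cx", "cy" (pixels), "eye" and "attitude" of the camera in the world. Camera axes: x right, y down, z forward; pixel columns grow to the right and rows downward; lengths in m; the calibration is good to about 2 mm. A picture is of the moment at which its call begins. There is no depth.
- robot.close_job(): hands the job in; it is judged then, once.
The state is a dict: "clock": time; "joints": joint angles; "qvel": joint speeds; "joint_efforts": joint torques, N m; "eef_pos": TCP position; "eef_rot": TCP orientation; "contact_force": force on the tool from outside, world axes, zero at the start; "torque": the same for the moment, N m; "width": finger opening in m; "grasp_force": force on a finger pad.
Only numpy, scipy, OpenCV 4.12 (cv2) and the standard library are available. Lean on these libraries where they do the work, as an engineer would, in place of code of your own. Each camera call takes 0.05 s, during which the arm holds its last target. There are 200 camera calls.

### The job

The bobbin winder on the tailor's table needs new cells: gently press the raised pad on its battery hatch once with the fingertips until the push-push latch lets go, then take the hand away so that the hatch springs open, and watch for a second that it stays open. Do not press a second time or push the open hatch down again. Pinch and lift nothing, leave the hatch of the similar notions case shut, and leave the two boxes and everything around them where they stand.

Things in the scene. Friction and masses are not known exactly. Their poses are not given: they have to be found in the camera images.
- winder: Bobbin winder: loose cream plastic box, 140 x 90 x 70 mm (x, y, z), about 0.9 kg. Told from the notions case by its length and by the steel spindle with a bobbin (30 mm high) and a guide post on the deck behind its hatch. Origin on its underside, 60 mm behind its front face, midway in y; x points from front to back, z up. Its front roughly faces the robot.
- winder_hatch (a joint): Battery hatch in the winder's top, hinged along y at its back edge, free edge in front. Radians: 0 latched shut, negative pressed in, positive opening upward, sprung to its stop at 1.25. Latched, it yields at about 2.5 N on the pad; the latch lets go at -0.1 (6 mm down at the pad), hard stop -0.14 (8 mm). Released, it rises with the finger and is open within 1 s. Pressed shut again it latches again.
- winder_hatch_pad (a point): Middle of the top of the ribbed press pad on the winder's hatch: pad 14 mm (x) by 36 mm (y), 10 mm high, 80 mm above the table while shut. The hatch, 69 mm (x) by 56 mm (y), lies flush with the top face; its hinge line is 60 mm behind the pad's middle (x = +18 mm, 67 mm up, in the winder's frame). Axes as the winder's while shut; moves with the hatch.
- notions_case: Notions case, the winder's look-alike, to be left alone: loose cream plastic box, 100 x 90 x 70 mm, about 0.7 kg, the same hatch with the same pad but nothing standing on it. Origin on its underside, 60 mm behind its front face and 40 mm before its back face; x from front to back.
- case_hatch (a joint): Hatch of the notions case, same build and values as the winder's (0 = latched shut); must stay shut.
- spool_navy_mid (a point): Middle of a thread spool standing upright, 38 mm across, 55 mm tall, in the row between the two boxes. Leave alone.
- chalk_mid (a point): Middle of a flat block of tailor's chalk, 45 x 30 x 12 mm, in the row between the two boxes. Leave alone.
- tape_case_mid (a point): Middle of a round retracting tape case lying flat, 52 mm across, 20 mm tall, in the row between the two boxes. Leave alone.
- spool_grey_mid (a point): Middle of a thread spool standing upright, 38 mm across, 55 mm tall, at the right side. Leave alone.
- thread_cone_mid (a point): Middle of a white cone of thread standing upright, 68 mm across, 106 mm tall, beyond the boxes. Leave alone.
- pincushion_mid (a point): Middle of a domed pincushion, 72 mm across, 38 mm tall, at the left side. Leave alone.
Mind the look-alikes: they are no part of the job. Leave any pink or red look-alike of the winder alone.

How it is judged:
On the way, in this order (a step that is already met when the one before it is completed fails the run):
1. the fingers press the winder's hatch in (value of joint winder_hatch below -0.05 rad and contact force between the fingers and winder_hatch above 0.5 N), for 0.02 s.
2. the hatch has popped and stays open for a second (value of joint winder_hatch above 1 rad), for 1 s.
At the end, for the whole second after the job is handed in: The winder's hatch stands open beyond 1.0 rad and still; the notions case's hatch is shut (within 0.05 rad); the winder stands flat and still; winder, notions case and all the bystanders are within 25 mm of where they started (value of joint winder_hatch above 1 rad and velocity of joint winder_hatch between -0.1 and 0.1 rad/s and value of joint case_hatch between -0.05 and 0.05 rad and angle between winder's own z axis and vertical below 0.1 rad and height (world z) of winder below 0.01 m and linear speed of winder below 0.02 m/s and not (distance of winder from where it was at the start of the episode above 0.025 m) and not (distance of notions_case from where it was at the start of the episode above 0.025 m) and not (distance of spool_navy_mid from where it was at the start of the episode above 0.025 m) and not (distance of spool_grey_mid from where it was at the start of the episode above 0.025 m) and not (distance of chalk_mid from where it was at the start of the episode above 0.025 m) and not (distance of tape_case_mid from where it was at the start of the episode above 0.025 m) and not (distance of thread_cone_mid from where it was at the start of the episode above 0.025 m) and not (distance of pincushion_mid from where it was at the start of the episode above 0.025 m)); the robot touches nothing.
It fails at once if the notions case is lifted or pushed away (25 mm), or its hatch is pressed in or opened (value of joint case_hatch below -0.05 rad or value of joint case_hatch above 0.1 rad or distance of notions_case from where it was at the start of the episode above 0.025 m or height (world z) of notions_case above 0.01 m).
It fails at once if the winder is lifted, tipped or pushed away (25 mm) (distance of winder from where it was at the start of the episode above 0.025 m or height (world z) of winder above 0.01 m or angle between winder's own z axis and vertical above 0.15 rad).
It fails at once if another thing on the table is moved by more than 25 mm (distance of any of spool_navy_mid, spool_grey_mid, chalk_mid, tape_case_mid, thread_cone_mid, pincushion_mid from where it was at the start of the episode above 0.025 m).
It fails at once if the hatch, once it has risen, is pushed down again (value of joint winder_hatch between 0.05 and 1.1 rad and velocity of joint winder_hatch below -0.15 rad/s).
It fails at once if the hatch is pressed with more than 40 N (contact force between any of the fingers, the arm and winder_hatch above 40 N).
It also fails if it takes over 35 s, if anything falls off the work surface, if the arm or the gripper's body presses on something with over 40 N, if the wrist force passes 120 N, or if a joint passes its speed limit or range.

## Working session

There is one attempt and no reset: what is moved stays moved. The work goes in short steps, Python scripts to look and compute and a tool call to move; the robot and the scene stay as the last step left them, time stands still between calls to the robot, and variables do not carry over. Pictures are saved under pics/ and viewed, at most 10 in all, crops included, and the job is handed in when it is done.

Besides the shell and the picture viewer there is one more tool, called after "Call:" as a command line: name --argument value ..., lists and objects as JSON in quotes. step_arm: Moves the arm, as the interface text tells. Its arguments: {"type":"object","properties":{"travel":{"type":"array"},"delta_rot":{"type":"array"},"jaw":{"type":"number"},"newtons":{"type":"number"}},"required":["travel","delta_rot"]}

```bash
mkdir -p pics
cat > h.py <<'E'
import numpy as np, cv2
from rig import robot
def snap(n):
    s=robot.snapshot(n); s['pixels']=np.asarray(s['pixels']); return s
E
python3 - <<'E'
from h import *
for n in('top','side'):
    s=snap(n); cv2.imwrite(f'pics/{n}0.png',s['pixels']); print(n,s['fx'],s['cx'],s['cy'],s['eye'],s['attitude'])
print(robot.state())
E
```

```text
top 455.7716559706704 255.2557191439629 192.4533695736472 [0.50237456 0.01981278 1.37175016] [-3.06291386 -0.02228135 -1.54527451]
side 401.4452817000237 251.8034741590898 197.14455547189922 [ 0.15404376 -0.73207903  0.84088302] [-2.29765757  0.00327602 -0.54158987]
{'clock': 0.1, 'joints': array([ 1.03867058e+00,  3.81084535e-01,  1.29810724e+00, -2.20481392e-05,
        1.46357492e+00, -2.15277847e-01]), 'qvel': array([ 9.18904526e-04, -2.35475631e-03, -2.31394979e-03, -8.46618166e-05,
       -9.93793822e-04,  6.74995179e-04]), 'joint_efforts': array([ 2.76920575e-03, -4.38652825e+01, -2.24905658e+01,  7.13765156e-02,
        3.43229016e-02, -6.78556944e-05]), 'eef_pos': array([0.17124103, 0.52241966, 0.2382494 ]), 'eef_rot': array([-3.14044103e+00, -2.29385656e-04,  2.82474699e+00]), 'contact_force': array([0.35211514, 0.13812713, 0.11847234]), 'torque': array([ 0.05586729, -0.00816325, -0.00231446]), 'grasp_force': 0.0, 'width': 0.0878920295029239}
```

View pics/top0.png

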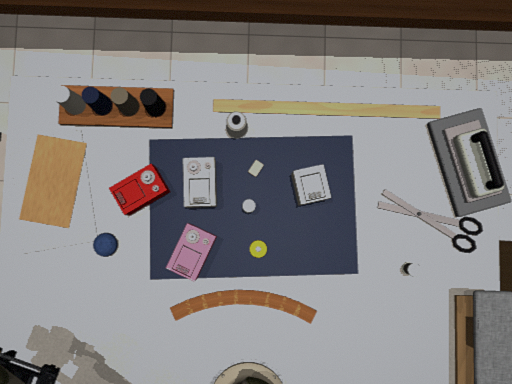

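View pics/side0.png

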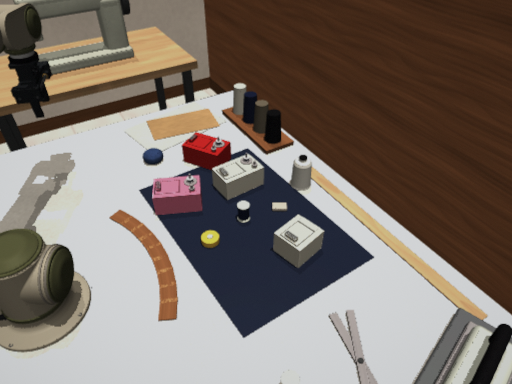

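The boxes in the top view are:
- Cream with spindle at (199,182), side view (238,175). It is the long one with a bobbin on the deck, so this is the winder.
- Cream, short and bare at (311,185), side view (298,240). This is the notions case.
- Red at (139,190) and pink at (191,252). These are decoys.

I'll confirm with a crop and measure the winder.

```bash
cat >> h.py <<'E'
from scipy.spatial.transform import Rotation as R
def ray(s,u,v):
    d=R.from_euler('xyz',s['attitude']).as_matrix()@np.array([(u-s['cx'])/s['fx'],(v-s['cy'])/s['fy'],1]); return np.array(s['eye']),d/np.linalg.norm(d)
def onz(s,u,v,z):
    e,d=ray(s,u,v); return e+d*(z-e[2])/d[2]
def proj(s,p):
    c=R.from_euler('xyz',s['attitude']).as_matrix().T@(np.array(p)-s['eye']); return c[0]/c[2]*s['fx']+s['cx'],c[1]/c[2]*s['fy']+s['cy']
def tri(s,a,t,b):
    e1,d1=ray(s,*a);e2,d2=ray(t,*b)
    k=np.linalg.lstsq(np.c_[d1,-d2],e2-e1,rcond=None)[0]; p,q=e1+d1*k[0],e2+d2*k[1]; return (p+q)/2,np.linalg.norm(p-q)
E
python3 - <<'E'
from h import *
t=snap('top');s=snap('side')
a=cv2.resize(t['pixels'][145:220,170:230],None,fx=6.4,fy=6.4,interpolation=cv2.INTER_CUBIC)
b=cv2.resize(s['pixels'][145:205,205:275],None,fx=6,fy=6,interpolation=cv2.INTER_CUBIC)
h=max(a.shape[0],b.shape[0]); f=lambda i:cv2.copyMakeBorder(i,0,h-i.shape[0],0,0,cv2.BORDER_CONSTANT)
o=np.hstack([f(a),f(b)]);print(o.shape);cv2.imwrite('pics/crop.png',o)
hsv=cv2.cvtColor(t['pixels'],cv2.COLOR_BGR2HSV)
m=((hsv[...,2]>110)&(hsv[...,1]<70)).astype('uint8'); 
for (x0,x1,y0,y1) in((172,225,148,216),(285,335,158,212)):
    q=np.zeros_like(m);q[y0:y1,x0:x1]=m[y0:y1,x0:x1]
    c=max(cv2.findContours(q,0,2)[0],key=cv2.contourArea);r=cv2.minAreaRect(c)
    bx=cv2.boxPoints(r);print(r);print(bx);P=np.array([onz(t,*p,.07) for p in bx]);print(P.round(4), np.linalg.norm(np.diff(P,axis=0),axis=1))
E
```

```text
(480, 804, 3)
((198.5929718017578, 181.25448608398438), (48.75153350830078, 32.0155029296875), 88.36341857910156)
[[181.89558 157.34584]
 [213.89803 156.43147]
 [215.29036 205.16313]
 [183.28792 206.0775 ]]
[[0.7011 0.2067 0.07  ]
 [0.7064 0.1151 0.07  ]
 [0.5663 0.1065 0.07  ]
 [0.5612 0.1974 0.07  ]] [0.09180246 0.14044945 0.09104036]
((311.830078125, 183.65228271484375), (34.88315963745117, 31.1156005859375), 77.19573211669922)
[[292.79373 170.09236]
 [323.1356  163.19649]
 [330.86642 197.2122 ]
 [300.52457 204.10808]]
[[ 0.6733 -0.1131  0.07  ]
 [ 0.6959 -0.2005  0.07  ]
 [ 0.598  -0.2242  0.07  ]
 [ 0.5758 -0.1372  0.07  ]] [0.0903169  0.1007393  0.08981582]
```

View pics/crop.png

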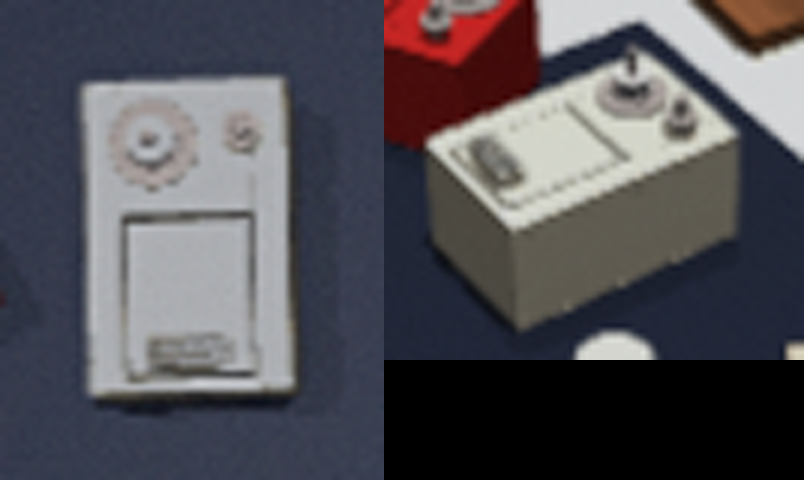

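The crop confirms it. The winder at (199,182) has a spindle with bobbin and a guide post behind its hatch, and its contour measures 140 x 91 mm. The pad is at about (199.7,200.0) in the top view and (223.8,171.7) in the side view.

```bash
cat >> h.py <<'E'
def move(p,yaw):
    st=robot.state(); M=R.from_euler('xyz',st['eef_rot']); T=R.from_euler('xyz',[np.pi,0,yaw])
    print('pos',st['eef_pos'].round(4),st['eef_rot'].round(4),'travel',(M.inv().apply(np.array(p)-st['eef_pos'])/.5).round(4),'rot',((M.inv()*T).as_rotvec()/np.radians(30)).round(4))
E
python3 - <<'E'
from h import *
t=snap('top');s=snap('side')
print(tri(t,(199.7,200),s,(223.8,171.7)), onz(t,199.7,200,.08),onz(s,223.8,171.7,.08))
print('front corners', [tri(t,a,s,b) for a,b in(((183.3,206),(205+44/6,145+143/6)),((215.3,205.2),(205+132/6,145+230/6)))])
p=[.582,.153,.08];print(proj(t,p),proj(s,p))
move([.58,.153,.18],3.20)
E
```

```text
(array([0.5801728 , 0.15019073, 0.07827253]), np.float64(0.001883704099966885)) [0.57921848 0.15041861 0.08      ] [0.58006206 0.14780093 0.08      ]
front corners [(array([0.56300854, 0.19747586, 0.06508891]), np.float64(0.0029498327236873473)), (array([0.5670834 , 0.10619673, 0.06858569]), np.float64(0.0019136781023105535))]
(np.float64(198.82150725408758), np.float64(198.9956914969842)) (np.float64(223.5615319902613), np.float64(170.60883289362522))
pos [0.1713 0.5226 0.2386] [-3.1412e+00 -1.0000e-04  2.8248e+00] travel [-1.007  -0.4477  0.1172] rot [-8.000e-04 -3.000e-04 -7.166e-01]
```

Call:
step_arm --travel '[[-0.5,-0.22,0],[-0.5,-0.22,0],[-0.5,-0.22,0],[-0.5,-0.22,0],[-0.5,-0.22,0],[-0.5,-0.22,0],[-0.5,-0.22,0],[-0.5,-0.22,0]]' --delta_rot '[[0,0,-0.716],[0,0,-0.716],[0,0,-0.716],[0,0,-0.716],[0,0,-0.716],[0,0,-0.716],[0,0,-0.716],[0,0,-0.716]]' --jaw 1

```text
clock: 0.97
eef_pos: [0.3787, 0.3366, 0.2385]
eef_rot: [-3.14, 0.001, -3.089]
contact_force: [-0.4, 0.6, -0.5]
width: 0.0363
grasp_force: 0.0
```

```bash
python3 -c "
from h import *
move([.579,.151,.15],3.20)"
```

```text
pos [0.3787 0.3366 0.2385] [-3.1405e+00  9.0000e-04 -3.0892e+00] travel [-0.3805 -0.3916  0.1778] rot [-0.0021  0.0018 -0.0115]
```

Call:
step_arm --travel '[[-0.38,-0.39,0.1],[-0.38,-0.39,0.1],[-0.38,-0.39,0.1],[-0.38,-0.39,0.1],[-0.38,-0.39,0.178],[-0.38,-0.39,0.178],[-0.38,-0.39,0.178],[-0.38,-0.39,0.178]]' --delta_rot '[[0,0,0],[0,0,0],[0,0,0],[0,0,0],[0,0,0],[0,0,0],[0,0,0],[0,0,0]]'

```text
clock: 1.63
eef_pos: [0.5778, 0.1526, 0.1454]
eef_rot: [-3.141, -0.005, -3.088]
contact_force: [-0.8, -0.2, -0.1]
width: 0.0006
grasp_force: 0.0
```

Run:
```python
from h import *
move([.579,.151,.09],3.20)
t=snap('top');s=snap('side')
a=cv2.resize(t['pixels'][130:230,150:250],None,fx=4,fy=4,interpolation=cv2.INTER_CUBIC)
b=cv2.resize(s['pixels'][110:210,180:280],None,fx=4,fy=4,interpolation=cv2.INTER_CUBIC)
cv2.imwrite('pics/c2.png',np.hstack([a,b]))
print(proj(s,robot.state()['eef_pos']))
```

```text
pos [0.5778 0.1526 0.1454] [-3.1406 -0.0048 -3.088 ] travel [-0.0027 -0.0032  0.1108] rot [-0.0019 -0.0091 -0.0091]
(np.float64(220.00963343967092), np.float64(152.39611389672382))
```

View pics/c2.png

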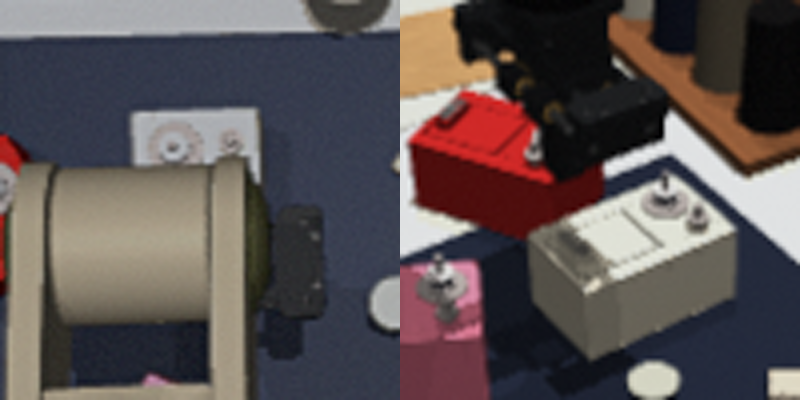

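The side view shows the closed fingertips at crop (560,172), directly above the shaded pad at (580,240). I'll lower the fingers to just above the pad.

Call:
step_arm --travel '[[0,-0.003,0.04],[0,-0.003,0.08],[0,-0.003,0.1],[-0.002,-0.003,0.114],[-0.002,-0.003,0.114],[-0.002,-0.003,0.114]]' --delta_rot '[[0,0,0],[0,0,0],[0,0,0],[0,0,0],[0,0,0],[0,0,0]]'

```text
clock: 2.23
eef_pos: [0.5769, 0.1557, 0.0936]
eef_rot: [3.142, 0.001, -3.083]
contact_force: [-0.4, -0.0, 0.7]
width: 0.0004
grasp_force: 0.0
```

Call:
step_arm --travel '[[-0.004,-0.009,0.008],[-0.004,-0.009,0.014],[-0.004,-0.009,0.018],[-0.004,-0.009,0.018],[-0.004,-0.009,0.018]]' --delta_rot '[[0,0,0],[0,0,0],[0,0,0],[0,0,0],[0,0,0]]'

```text
clock: 2.65
eef_pos: [0.579, 0.1507, 0.0838]
eef_rot: [3.142, -0.0, -3.084]
contact_force: [-0.3, 0.7, -0.9]
width: 0.0002
grasp_force: 0.0
```

Call:
step_arm --travel '[[0,0,0.003],[0,0,0.006],[0,0,0.009],[0,0,0.012],[0,0,0.014],[0,0,0.014],[0,0,0.014]]' --delta_rot '[[0,0,0],[0,0,0],[0,0,0],[0,0,0],[0,0,0],[0,0,0],[0,0,0]]'

```text
clock: 3.23
eef_pos: [0.579, 0.1508, 0.0767]
eef_rot: [3.142, 0.0, -3.084]
contact_force: [-1.3, -0.7, 1.5]
width: 0.0003
grasp_force: 1.0
```

Call:
step_arm --travel '[[0,0,0.002],[0,0,0.004],[0,0,0.006],[0,0,0.007],[0,0,0.007]]' --delta_rot '[[0,0,0],[0,0,0],[0,0,0],[0,0,0],[0,0,0]]'

```text
clock: 3.65
eef_pos: [0.5789, 0.1508, 0.0731]
eef_rot: [-3.142, -0.0, -3.083]
contact_force: [-2.5, 0.6, 2.6]
width: 0.0002
grasp_force: 1.4
```

Call:
step_arm --travel '[[0,0,0.001],[0,0,0.002],[0,0,0.002]]' --delta_rot '[[0,0,0],[0,0,0],[0,0,0]]'

```text
clock: 3.9
eef_pos: [0.579, 0.1508, 0.0725]
eef_rot: [-3.142, 0.0, -3.083]
contact_force: [-3.2, -0.1, 5.4]
width: 0.0005
grasp_force: 2.6
```

The force is rising towards the hard stop, so the latch is past its release point. I'll take the hand up and back toward the robot.

Call:
step_arm --travel '[[0,0,-0.03],[0.02,0,-0.08],[0.08,0,-0.14],[0.14,0,-0.2],[0.2,0,-0.26],[0.24,0,-0.3],[0.24,0,-0.3],[0.24,0,-0.3]]' --delta_rot '[[0,0,0],[0,0,0],[0,0,0],[0,0,0],[0,0,0],[0,0,0],[0,0,0],[0,0,0]]'

```text
clock: 4.57
eef_pos: [0.4594, 0.1439, 0.2232]
eef_rot: [3.142, 0.003, -3.083]
contact_force: [1.1, 0.5, -0.4]
width: 0.0006
grasp_force: 0.0
```

Call:
step_arm --travel '[[0,0,0],[0,0,0],[0,0,0],[0,0,0],[0,0,0],[0,0,0],[0,0,0],[0,0,0]]' --delta_rot '[[0,0,0],[0,0,0],[0,0,0],[0,0,0],[0,0,0],[0,0,0],[0,0,0],[0,0,0]]'

```text
clock: 5.23
eef_pos: [0.4592, 0.1438, 0.2222]
eef_rot: [3.142, -0.0, -3.083]
contact_force: [-0.5, 0.1, -0.6]
width: 0.0002
grasp_force: 0.0
```

Call:
step_arm --travel '[[0,0,0],[0,0,0],[0,0,0],[0,0,0],[0,0,0],[0,0,0],[0,0,0],[0,0,0]]' --delta_rot '[[0,0,0],[0,0,0],[0,0,0],[0,0,0],[0,0,0],[0,0,0],[0,0,0],[0,0,0]]'

```text
clock: 5.9
eef_pos: [0.4592, 0.1438, 0.2223]
eef_rot: [-3.142, 0.0, -3.083]
contact_force: [-0.2, 0.5, 0.0]
width: -0.0
grasp_force: 0.0
```

Run:
```python
from h import *
t=snap('top');s=snap('side')
a=cv2.resize(t['pixels'][120:270,150:350],None,fx=2,fy=2,interpolation=cv2.INTER_CUBIC)
b=cv2.resize(s['pixels'][110:260,180:350],None,fx=2,fy=2,interpolation=cv2.INTER_CUBIC)
cv2.imwrite('pics/c3.png',np.hstack([a,b]))
```

```text
(no output)
```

View pics/c3.png

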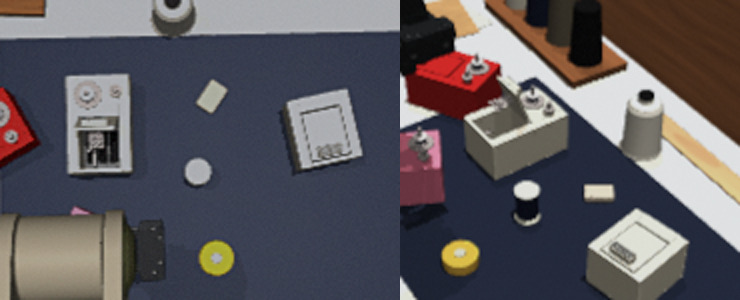

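The winder's hatch stands open: the bay is exposed at crop (98,148) and the lid is upright at (513,97). The notions case is shut, nothing has moved, and the hand is clear. I'll wait one more second, then hand in.

Call:
step_arm --travel '[[0,0,0],[0,0,0],[0,0,0],[0,0,0],[0,0,0],[0,0,0],[0,0,0],[0,0,0]]' --delta_rot '[[0,0,0],[0,0,0],[0,0,0],[0,0,0],[0,0,0],[0,0,0],[0,0,0],[0,0,0]]'

```text
clock: 6.67
eef_pos: [0.4592, 0.1438, 0.2222]
eef_rot: [-3.142, -0.0, -3.083]
contact_force: [0.3, 0.5, -1.3]
width: 0.0005
grasp_force: 0.0
```

Call:
step_arm --travel '[[0,0,0],[0,0,0],[0,0,0],[0,0,0],[0,0,0],[0,0,0],[0,0,0],[0,0,0]]' --delta_rot '[[0,0,0],[0,0,0],[0,0,0],[0,0,0],[0,0,0],[0,0,0],[0,0,0],[0,0,0]]'

```text
clock: 7.33
eef_pos: [0.4592, 0.1438, 0.2223]
eef_rot: [-3.142, 0.0, -3.083]
contact_force: [0.2, -0.1, -0.6]
width: 0.0003
grasp_force: 0.0
```

```bash
python3 -c "
from rig import robot
print(robot.close_job())"
```

```text
the job is handed in; nothing more can be done
None
```

I pressed the winder's pad once and its hatch sprang open; the last pictures showed it open, the notions case shut and nothing visibly moved, and the job is handed in (no verdict was returned).

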